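# Take the cap off a gas fitting of unknown thread hand

### The job

Pull the drawer of the left-hand cabinet (of the two in front of you, as the arm faces them) out to its stop and unscrew the cap of the gas fitting that stands in it; nobody has noted whether it has a right-hand or a left-hand thread, so try loosening the cap one way and, if it will not go, the other, until you find how it comes undone. Lift the cap straight up off its thread and finish while still holding it in the gripper, at rest, about 10 cm above where it sat, with the drawer left fully out. Leave the other cabinet and the other stock and tools where they are.

Things in the scene. Friction and masses are not known exactly. Their poses are not given: they have to be found in the camera images.
- cabinet_a: grey steel single-drawer cabinet a, 240 mm deep (x), 220 wide (y), 115 high plus 3 mm ribs on top; fixed. Origin: middle of its front face's lower edge, on the bench; its front faces its own -x. Cabinets a and b look alike, stand side by side and may change places: the one on the arm's left (y above 0) is the job, the one on its right (y below -0.1) is not
- drawer_a (a joint): travel of the drawer of cabinet a in m: 0 shut, 0.160 fully out at its stop; it slides along the cabinet's own -x, needs about 4 N (plus drag with speed) and stays where it is left
- handle_a (a point): middle of the steel bow handle of drawer a: a level round bar 10 mm thick and 110 mm long, parallel to the cabinet's y, 35 mm clear of the drawer front, 83 mm above the bench (32 mm below the cabinet's top); moves with the drawer. The drawer front is 15 mm thick and ends 108 mm above the bench
- fitting_a (a point): brass gas fitting a, fixed upright in drawer a (cannot turn or lift): hexagon foot 48 mm across flats, 18 high, collar 40 mm in diameter, neck 27 mm ending 63 mm above the foot's underside. Origin: centre of that underside, 24 mm above the bench; z up, x into the cabinet along the slide. With the drawer fully out it stands 70 mm in front of the cabinet, 75 mm behind the drawer front
- neck_a (a point): top of the neck of fitting a. Its thread, hidden by the cap, is right-hand (cap loosens anticlockwise from above) or left-hand (clockwise): unknown, differs between runs. The cap starts 0.05 to 0.3 rad short of tight, where it stops dead. The other way it turns easily without rising and is free to lift from 1.3 rad off tight to 2.4 rad, where it meets a stop; before 1.3 rad the thread holds it down
- cap_a_mid (a point): centre (half-way up) of the loose knurled metal screw cap on fitting a: round, 46 mm in diameter, 34 high, about 190 g, z up. Screwed on, it lies 51 mm above fitting a's origin (75 mm above the bench), with up to 1 mm of play. A small dark hole in its top marks its x axis: its yaw shows how far it has turned. Nothing within 70 mm of it stands higher than 50 mm above the bench once the drawer is out
- cabinet_b: grey steel single-drawer cabinet b, 240 mm deep (x), 220 wide (y), 115 high plus 3 mm ribs on top; fixed. Origin: middle of its front face's lower edge, on the bench; its front faces its own -x. Cabinets a and b look alike, stand side by side and may change places: the one on the arm's left (y above 0) is the job, the one on its right (y below -0.1) is not
- drawer_b (a joint): travel of the drawer of cabinet b in m: 0 shut, 0.160 fully out at its stop; it slides along the cabinet's own -x, needs about 4 N (plus drag with speed) and stays where it is left
- handle_b (a point): middle of the steel bow handle of drawer b: a level round bar 10 mm thick and 110 mm long, parallel to the cabinet's y, 35 mm clear of the drawer front, 83 mm above the bench (32 mm below the cabinet's top); moves with the drawer. The drawer front is 15 mm thick and ends 108 mm above the bench
- fitting_b (a point): brass gas fitting b, fixed upright in drawer b (cannot turn or lift): hexagon foot 48 mm across flats, 18 high, collar 40 mm in diameter, neck 27 mm ending 63 mm above the foot's underside. Origin: centre of that underside, 24 mm above the bench; z up, x into the cabinet along the slide. With the drawer fully out it stands 70 mm in front of the cabinet, 75 mm behind the drawer front
- neck_b (a point): top of the neck of fitting b. Its thread, hidden by the cap, is right-hand (cap loosens anticlockwise from above) or left-hand (clockwise): unknown, differs between runs. The cap starts 0.05 to 0.3 rad short of tight, where it stops dead. The other way it turns easily without rising and is free to lift from 1.3 rad off tight to 2.4 rad, where it meets a stop; before 1.3 rad the thread holds it down
- cap_b_mid (a point): centre (half-way up) of the loose knurled metal screw cap on fitting b: round, 46 mm in diameter, 34 high, about 190 g, z up. Screwed on, it lies 51 mm above fitting b's origin (75 mm above the bench), with up to 1 mm of play. A small dark hole in its top marks its x axis: its yaw shows how far it has turned. Nothing within 70 mm of it stands higher than 50 mm above the bench once the drawer is out
- gland_a_mid (a point): centre of a cable gland (hexagonal metal fitting, 29 mm across, 34 mm high) standing loose in the left compartment of drawer a; a bystander
- nut_a_mid (a point): centre of a hexagonal lock nut (31 mm across, 10 mm high) lying loose in the right compartment of drawer a; a bystander
- gland_b_mid (a point): centre of a cable gland (hexagonal metal fitting, 29 mm across, 34 mm high) standing loose in the left compartment of drawer b; a bystander
- nut_b_mid (a point): centre of a hexagonal lock nut (31 mm across, 10 mm high) lying loose in the right compartment of drawer b; a bystander
- big_gland_mid (a point): centre of a large metal cable gland standing on the bench, 46 mm across, 54 mm high; a bystander
- carton_mid (a point): centre of a small cardboard carton 110 x 80 x 60 mm on the bench; a bystander
- tape_mid (a point): centre of a roll of brown packing tape lying flat on the bench, 84 mm in diameter, 48 mm high; a bystander
- spanner_mid (a point): origin of an open-ended spanner 180 mm long lying on the bench; a bystander
- sealant_mid (a point): centre of a small white plastic bottle of thread sealant standing on the bench, 38 mm in diameter, 105 mm high; a bystander
- marker_mid (a point): centre of a black marker pen, 130 mm long, 12 mm thick, lying on the bench; a bystander

How it is judged:
By the outcome, as a careful person would: the job done as asked, in the order asked, and still so for the second after the job is handed in, while the arm keeps its last pose, push and grip.
It also fails if it takes over 58 s, if anything falls off the work surface, if the arm or the gripper's body presses on something with over 40 N, if the wrist force passes 120 N, or if a joint passes its speed limit or range.

### The arm

A 7-joint arm with a two-finger parallel gripper is mounted at the origin on the work surface. World frame = base frame: x ahead of the robot, y to its left, z up, the work surface at z = 0. Lengths are in m, angles in degrees, forces in N, time in s.
With the tool pointing down it reaches from about 0.425 to 0.95 m from the base axis. Payload 4.7 kg.
Tool frame: the origin (TCP) lies midway between the tips of the shut fingers; the grasp point (between the pads) lies 19 mm behind it; z points along the fingers, y is the direction in which the jaws open and shut (so a half turn about z gives the same grasp; the last joint's range is limited). The gripper opens to 85 mm and grips with 20 to 120 N. Pads are 22 mm wide; open, the fingers measure 114 mm over their backs; the gripper's body (76 mm by 85 mm) begins 54 mm behind the grasp point. The pads swing forward as they close: fully open they stand 13 mm farther back than shut.
Start: joints at [-78.088, 26.849, -2.785, 87.806, 1.381, 65.374, -4.715], TCP at [0.158, 0.656, 0.231] pointing down, gripper open.
Joint ranges: [-148.3, 148.3], [-19.14, 114.17], [-79.39, 73.82], [5.75, 140.21], [-59.74, 239.74], [12.07, 113.84], [-152.46, 152.46]. Speed limits (degrees/s): [147.25, 147.25, 180, 180, 180, 180, 180].

### API

Orientations are given as a 3x3 rotation matrix whose columns are the frame's x, y, z axes.
In Python, from workcell import robot, read_camera, job_done gives the robot as it stands.
- The arm moves only by the tool drive_tool, never from a script. Its argument "increments" is a list that holds one entry, the list of rows, each a list of 7 numbers: the shift along the tool's x, y, z in mm, then the turn, a rotation vector about the tool's x, y, z in rad, then the gripper's target within -1 to 1 (shut at 1, half-way at 0, fully open at -1). In form: [[[dx, dy, dz, wx, wy, wz, fingers], ...]]. A call has exactly 10 rows; each row is the pose to reach, as a shift and turn from the pose commanded when the call began, along the tool's axes at that moment; what a row does not reach only later rows make up. A row lasts 1/8 s, in which the tool goes at most 62.5 mm and 10.7 degrees, less where a joint would pass 70% of its speed; a pose out of reach is approached as far as the arm can. A call with a gripper value outside its range is refused whole. The fingers move at their own pace and stop on an object; "newtons" is the grip in N (left out, the last holds). Time passes only in rows, so rows that repeat a pose let the fingers close, or fill a call up. It gives the time, the measured TCP pose, the force and the opening at its end, in the units of the state.
- robot.state(): the state, without advancing time (a new reading comes with each control period).
- read_camera(name): name is "scene" or "top"; returns a dict with "image" (420x560x3 uint8, red, green, blue), "fx", "fy", "cx", "cy" (pixels), "rvec" (rotation vector, rad) and "tvec" (3), from world to camera coordinates, as OpenCV has them. Camera axes: x right, y down, z forward; pixel columns grow to the right and rows downward; lengths in m; the calibration is good to about 2 mm. A picture is of the moment at which its call begins. There is no depth.
- job_done(): hands the job in, once; it reports no verdict.
The state is a dict: "time": time; "joint_pos": joint angles; "joint_vel": joint speeds; "tau": joint torques, N m; "tcp_pos": TCP position; "eef_rot": TCP orientation; "ft_force": force on the tool from outside, world axes, zero at the start; "wrist_torque": the same for the moment, N m; "width": opening from 0.0 (shut) to 1.0 (fully open).
Only numpy, scipy, OpenCV 4.12 (cv2) and the standard library are available. Lean on these libraries where they do the work, as an engineer would, in place of code of your own. Each camera call takes 0.05 s, during which the arm holds its last target. There are 200 camera calls.

## Working session

There is one attempt and no reset: what is moved stays moved. The work goes in short steps, Python scripts to look and compute and a tool call to move; the robot and the scene stay as the last step left them, time stands still between calls to the robot, and variables do not carry over. Pictures are saved under pics/ and viewed, about 8 in all and at most 12, crops included, and the job is handed in when it is done.

Besides the shell and the picture viewer there is one more tool, called after "Emit:" by a JSON object that holds its "fn" and its "kwargs". drive_tool: Moves the arm, as the interface text tells. Its arguments: {"type":"object","properties":{"increments":{"type":"array"},"newtons":{"type":"number"}},"required":["increments"]}

```bash
mkdir -p pics; cat > h.py <<'E'
import numpy as np, cv2
from workcell import robot, read_camera, job_done
def ray(c,u,v):
    R=cv2.Rodrigues(np.array(c["rvec"],float))[0]; t=np.array(c["tvec"],float).ravel()
    d=R.T@np.array([(u-c["cx"])/c["fx"],(v-c["cy"])/c["fy"],1]); return -R.T@t,d
def onz(c,u,v,z):
    o,d=ray(c,u,v); return o+d*(z-o[2])/d[2]
def proj(c,p):
    R=cv2.Rodrigues(np.array(c["rvec"],float))[0]; q=R@np.array(p)+np.array(c["tvec"],float).ravel()
    return np.array([c["fx"]*q[0]/q[2]+c["cx"],c["fy"]*q[1]/q[2]+c["cy"]])
def snap(n,f):
    c=read_camera(n); cv2.imwrite(f"pics/{f}.png",c["image"][:,:,::-1]); return c
E
python3 - <<'E'
from h import *
import pickle
s=robot.state();print(s)
a=snap("scene","s0");b=snap("top","t0")
pickle.dump((a,b),open("c0.pkl","wb"))
cv2.imwrite("pics/both.png",np.vstack([a["image"],b["image"]])[:,:,::-1])
for c in(a,b): print(ray(c,280,210),c["fx"])
E
```

```text
{'time': 0.0, 'joint_pos': array([-78.08902285,  26.89944911,  -2.78464398,  87.87437718,
         1.37752586,  65.37429462,  -4.71341531]), 'joint_vel': array([ 0.03585524, -0.01168433,  0.04235779,  0.01409371,  0.00227063,
        0.09134133,  0.02192956]), 'tau': array([-5.76496495e-04, -5.10316908e+01, -4.66150010e-02, -2.37711489e+01,
        1.07251716e-02,  7.74368673e-03,  7.42959656e-06]), 'tcp_pos': array([0.15817363, 0.65560097, 0.23023137]), 'eef_rot': array([[-9.72108392e-01,  2.34531597e-01, -4.51870092e-04],
       [ 2.34532032e-01,  9.72106434e-01, -1.95101605e-03],
       [-1.83090860e-05, -2.00257708e-03, -9.99997995e-01]]), 'ft_force': array([-0.42822456, -0.10855952,  0.44127131]), 'wrist_torque': array([0.0232156 , 0.01448557, 0.02247745]), 'width': 1.000120227849419}
(array([1.39659058, 0.60812192, 0.99549065]), array([-0.60341359, -0.42615578, -0.67401143])) 539.9232005198351
(array([ 0.40177831, -0.01124174,  1.21167653]), array([ 0.13565551,  0.0244817 , -0.99052042])) 404.41282922412
```

View pics/s0.png

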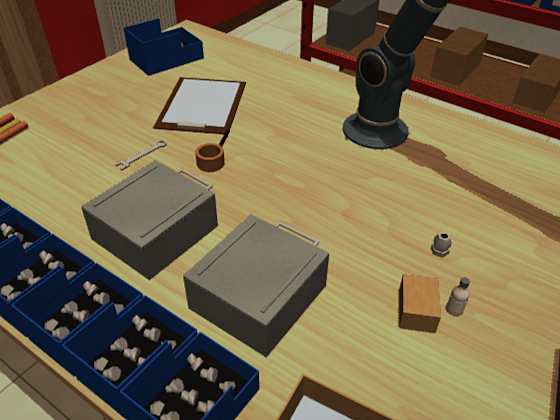

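View pics/t0.png

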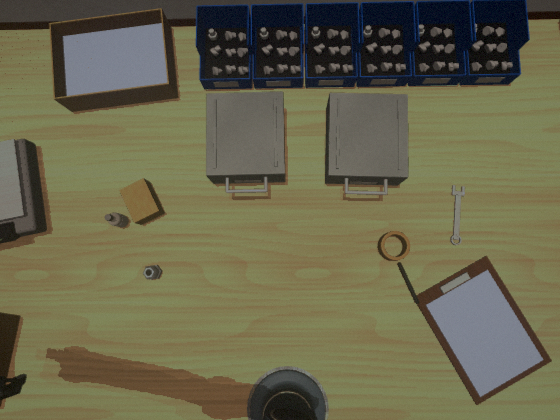

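The scene view shows two grey cabinets. In the top view the left one spans u 206-285, v 93-183, with its handle bar at about u 226-267, v 190. The bystanders are well clear of it. Next I'll measure the handle and its yaw.

```bash
python3 - <<'E'
from h import *
import pickle
a,b=pickle.load(open("c0.pkl","rb"))
im=cv2.cvtColor(b["image"],cv2.COLOR_RGB2HSV)
# grey low-saturation blob
m=((im[:,:,1]<60)&(im[:,:,2]>60)).astype(np.uint8); m[:, :195]=0;m[:,297:]=0;m[:85]=0;m[205:]=0
m1=cv2.morphologyEx(m,cv2.MORPH_OPEN,np.ones((15,15)))
n,l,st,_=cv2.connectedComponentsWithStats(m1);k=1+st[1:,4].argmax()
ct=cv2.findContours((l==k).astype(np.uint8),0,2)[0][0]
r=cv2.minAreaRect(ct);print(r)
for p in cv2.boxPoints(r):print(p,onz(b,*p,.115))
sc=b["image"][85:205,195:297]
cv2.imwrite("pics/crop0.png",cv2.resize(sc,None,fx=5,fy=5,interpolation=cv2.INTER_CUBIC)[:,:,::-1])
for q in[(226,190),(267,190)]:print(onz(b,*q,.083))
E
```

```text
((244.5, 133.5), (83.0, 77.0), 90.0)
[206.  92.] [0.89406878 0.22503287 0.115     ]
[283.  92.] [0.89022063 0.00517901 0.115     ]
[283. 175.] [0.64963567 0.00693594 0.115     ]
[206. 175.] [0.65222131 0.22105815 0.115     ]
[0.61529047 0.16994676 0.083     ]
[0.61399155 0.05318666 0.083     ]
```

View pics/crop0.png

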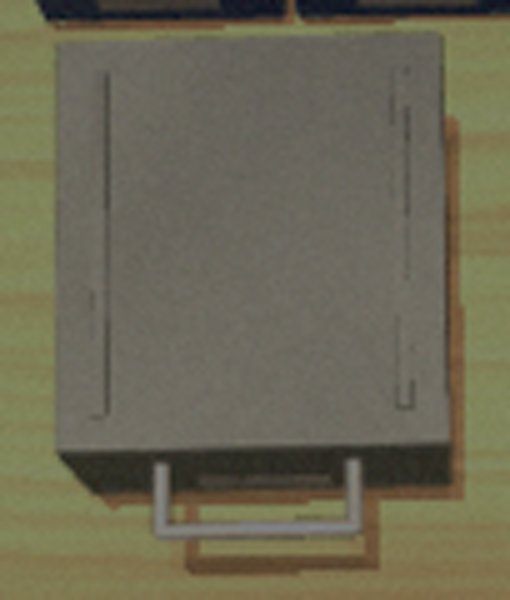

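The crop shows the handle bar running from crop (158,532) to (360,527). The front top edge runs from (57,452) to (443,441).

```bash
python3 - <<'E'
from h import *
import pickle
a,b=pickle.load(open("c0.pkl","rb"))
f=lambda u,v,z:onz(b,(u+.5)/5+195-.5,(v+.5)/5+85-.5,z)
H=[f(158,532,.083),f(360,527,.083)]
C=[f(57,452,.115),f(443,441,.115),f(441,33,.115),f(57,45,.115)]
for p in H+C:print(p)
yaw=lambda d:np.degrees(np.arctan2(d[1],d[0]))
print(yaw(H[0]-H[1])-90,yaw(C[0]-C[1])-90,yaw(C[3]-C[0]),yaw(C[2]-C[1]))
print("mid",(H[0]+H[1])/2,(C[0]+C[1])/2)
E
```

```text
[0.61239568 0.16934632 0.083     ]
[0.61400419 0.05432291 0.083     ]
[0.65222133 0.22105812 0.115     ]
[0.65584446 0.00633666 0.115     ]
[0.89261201 0.00572997 0.115     ]
[0.88928418 0.22495421 0.115     ]
0.8011850249080936 0.9666955021993857 0.9415617259340604 -0.14681415869331033
mid [0.61319994 0.11183462 0.083     ] [0.6540329  0.11369739 0.115     ]
```

```bash
cat >> h.py <<'E'
def inc(pos,yaw):
    """increment (mm, rad) from measured pose to tcp pos, tool down with tool y at world yaw deg"""
    s=robot.state();R=s["eef_rot"];a=np.radians(yaw)
    T=np.array([[-np.sin(a),np.cos(a),0],[np.cos(a),np.sin(a),0],[0,0,-1.]])
    w=cv2.Rodrigues(R.T@T)[0].ravel()
    print("t",round(s["time"],2),"inc",np.round(R.T@(np.array(pos)-s["tcp_pos"])*1000,1),np.round(w,4),"q",np.round(s["joint_pos"]),"w",s["width"])
E
python3 -c "
from h import *
inc([.613,.112,.20],0.7)"
```

```text
t 0.1 inc [-569.6 -421.7   31.1] [-1.5000e-03  1.2000e-03  1.3217e+00] q [-78.  27.  -3.  88.   1.  65.  -5.] w 1.0000888088450617
```

Emit:
{"fn": "drive_tool", "kwargs": {"increments": [[[-57,-42,3,0,0,0.13,0.3],[-114,-84,6,0,0,0.26,0.3],[-171,-126,9,0,0,0.4,0.3],[-228,-168,12,0,0,0.53,0.3],[-285,-211,15,0,0,0.66,0.3],[-342,-253,18,0,0,0.79,0.3],[-399,-295,21,0,0,0.92,0.3],[-456,-337,24,0,0,1.06,0.3],[-513,-379,28,0,0,1.19,0.3],[-569,-421,31,0,0,1.32,0.3]]], "newtons": 60}}

```text
time: 1.35
tcp_pos: [0.5601, 0.1761, 0.2039]
eef_rot: [[-0.01, 1.0, -0.0], [1.0, 0.01, 0.0], [0.0, -0.0, -1.0]]
ft_force: [1.6, -0.5, 0.6]
width: 0.351
```

```bash
python3 -c "
from h import *
inc([.613,.112,.064],0.7)"
```

```text
t 1.35 inc [-64.6  52.3 139.8] [-0.0003 -0.0003 -0.002 ] q [-40.  21.  24. 103. -10.  58. -12.] w 0.35092427411526556
```

Emit:
{"fn": "drive_tool", "kwargs": {"increments": [[[-20,15,0,0,0,0,0.3],[-40,32,0,0,0,0,0.3],[-64,52,0,0,0,0,0.3],[-64,52,0,0,0,0,0.3],[-64,52,0,0,0,0,0.3],[-64,52,0,0,0,0,0.3],[-64,52,0,0,0,0,0.3],[-64,52,0,0,0,0,0.3],[-64,52,0,0,0,0,0.3],[-64,52,0,0,0,0,0.3]]]}}

```text
time: 2.6
tcp_pos: [0.6122, 0.1143, 0.2042]
eef_rot: [[-0.014, 1.0, 0.0], [1.0, 0.014, 0.0], [0.0, 0.0, -1.0]]
ft_force: [-0.8, 0.2, -0.4]
width: 0.347
```

```bash
python3 -c "
from h import *
inc([.613,.112,.064],0.7)
snap('top','t1');c=snap('scene','s1')
cv2.imwrite('pics/c1.png',cv2.resize(c['image'][100:320,100:400],None,fx=2.6,fy=2.6)[:,:,::-1])"
```

```text
t 2.6 inc [ -2.4   0.8 140.2] [ 0.0001 -0.0001  0.0019] q [-33.  24.  25.  98. -12.  60.  -3.] w 0.3469854155302517
```

View pics/c1.png

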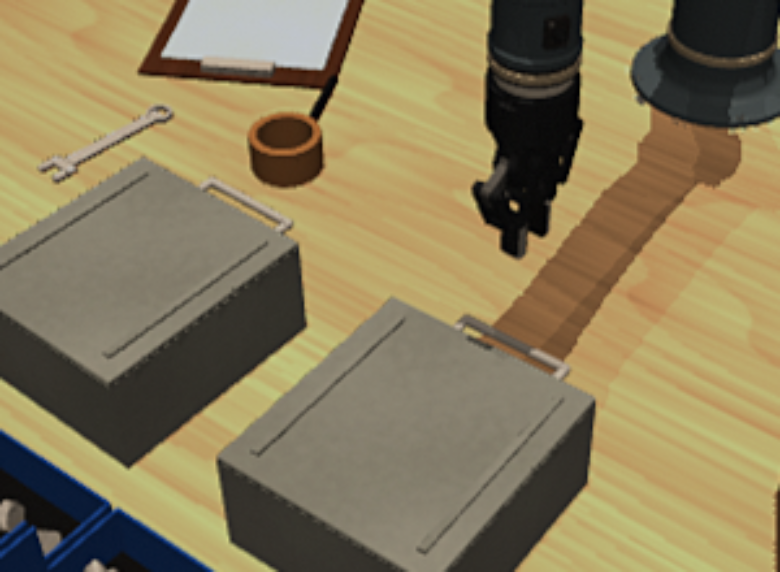

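The gripper hangs above the left cabinet's handle, with its shadow across the bar. I'll descend over the bar.

Emit:
{"fn": "drive_tool", "kwargs": {"increments": [[[-1,0,20,0,0,0,0.3],[-2,0,40,0,0,0,0.3],[-2,0,60,0,0,0,0.3],[-2,1,80,0,0,0,0.3],[-2,1,95,0,0,0,0.3],[-2,1,108,0,0,0,0.3],[-2,1,120,0,0,0,0.3],[-2,1,130,0,0,0,0.3],[-2,1,139,0,0,0,0.3],[-2,1,139,0,0,0,0.3]]]}}

```text
time: 3.95
tcp_pos: [0.6137, 0.1125, 0.0689]
eef_rot: [[-0.014, 1.0, 0.001], [1.0, 0.014, 0.002], [0.002, 0.001, -1.0]]
ft_force: [-12.2, -1.0, 24.0]
width: 0.343
```

Emit:
{"fn": "drive_tool", "kwargs": {"increments": [[[0,0,0,0,0,0,1],[0,0,0,0,0,0,1],[0,0,0,0,0,0,1],[0,0,0,0,0,0,1],[0,0,0,0,0,0,1],[0,0,0,0,0,0,1],[0,0,0,0,0,0,1],[0,0,0,0,0,0,1],[0,0,0,0,0,0,1],[0,0,0,0,0,0,1]]]}}

```text
time: 5.2
tcp_pos: [0.6153, 0.1125, 0.0674]
eef_rot: [[-0.014, 1.0, 0.005], [1.0, 0.014, 0.001], [0.001, 0.005, -1.0]]
ft_force: [-1.0, 0.3, 11.1]
width: 0.086
```

Emit:
{"fn": "drive_tool", "kwargs": {"increments": [[[0,0,-3,0,0,0,1],[0,-5,-3,0,0,0,1],[0,-15,-3,0,0,0,1],[0,-30,-3,0,0,0,1],[0,-45,-3,0,0,0,1],[0,-60,-3,0,0,0,1],[0,-75,-3,0,0,0,1],[0,-90,-3,0,0,0,1],[0,-100,-3,0,0,0,1],[0,-105,-3,0,0,0,1]]]}}

```text
time: 6.45
tcp_pos: [0.5071, 0.1112, 0.0676]
eef_rot: [[-0.015, 1.0, -0.001], [1.0, 0.015, 0.0], [0.0, -0.001, -1.0]]
ft_force: [4.4, 3.5, -12.1]
width: 0.091
```

Good: the drawer is following at about 4 N. Continuing to the stop, and lowering 2 mm to relieve the -12 N in z.

Emit:
{"fn": "drive_tool", "kwargs": {"increments": [[[0,-5,1,0,0,0,1],[0,-15,1.5,0,0,0,1],[0,-25,1.5,0,0,0,1],[0,-35,1.5,0,0,0,1],[0,-43,1.5,0,0,0,1],[0,-48,1.5,0,0,0,1],[0,-51,1.5,0,0,0,1],[0,-53,1.5,0,0,0,1],[0,-55,1.5,0,0,0,1],[0,-57,1.5,0,0,0,1]]]}}

```text
time: 7.7
tcp_pos: [0.4558, 0.1106, 0.0675]
eef_rot: [[-0.014, 1.0, 0.01], [1.0, 0.014, 0.001], [0.001, 0.01, -1.0]]
ft_force: [14.3, 3.5, -10.1]
width: 0.089
```

Emit:
{"fn": "drive_tool", "kwargs": {"increments": [[[0,3,0,0,0,0,1],[0,4,0,0,0,0,0.3],[0,4,0,0,0,0,0.3],[0,4,0,0,0,0,0.3],[0,4,0,0,0,0,0.3],[0,4,-20,0,0,0,0.3],[0,4,-50,0,0,0,0.3],[0,4,-90,0,0,0,0],[0,4,-130,0,0,0,-0.6],[0,4,-140,0,0,0,-0.6]]]}}

```text
time: 8.95
tcp_pos: [0.4563, 0.1103, 0.2089]
eef_rot: [[-0.014, 1.0, 0.004], [1.0, 0.014, 0.002], [0.002, 0.004, -1.0]]
ft_force: [-0.3, 1.0, 0.2]
width: 0.804
```

```bash
python3 - <<'E'
from h import *
import pickle
b=snap('top','t2');a=snap('scene','s2');pickle.dump((a,b),open("c2.pkl","wb"))
p=[.5845,.1114,.092]
for c in(a,b):print(proj(c,p))
def cr(c,w,k):
    u,v=proj(c,p).astype(int);print(u-w,v-w);return cv2.resize(c["image"][v-w:v+w,u-w:u+w],(400,400),interpolation=cv2.INTER_CUBIC)
cv2.imwrite("pics/c2.png",np.hstack([cr(b,40,5),cr(a,40,5)])[:,:,::-1])
inc([.5845,.1114,.15],0.7)
E
```

```text
[305.68353382 221.58139082]
[246.14560682 199.97105573]
206 159
265 181
t 9.05 inc [ -0.7 129.1  57.4] [ 0.0012 -0.0011  0.002 ] q [-43.   9.  27. 118.  -5.  54. -12.] w 0.7989334901985158
```

View pics/c2.png

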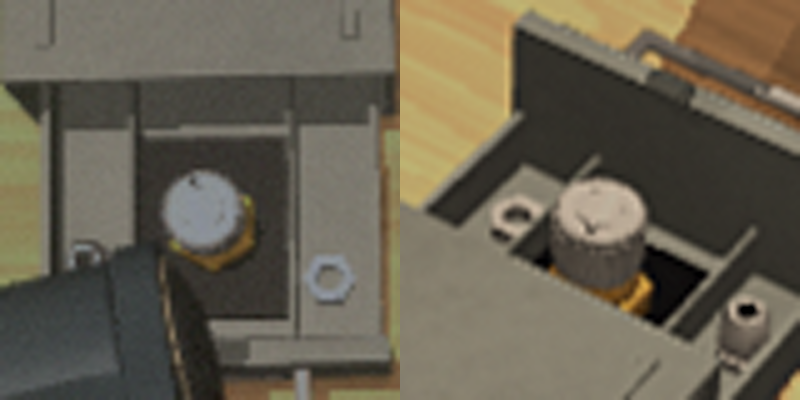

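The cap is visible in the pulled-out drawer, with its top centre at crop (202,209) in the top view and (198,212) in the scene view. The hole is at about (193,182) in the top view.

```bash
python3 - <<'E'
from h import *
import pickle
a,b=pickle.load(open("c2.pkl","rb"))
print(onz(b,206+202/5-.4,159+209/5-.4,.092),onz(a,265+198/5-.4,181+212/5-.4,.092))
inc([.583,.111,.15],0.7)
E
```

```text
[0.5832842  0.11180512 0.092     ] [0.5907753  0.11127928 0.092     ]
t 9.05 inc [ -1.1 127.6  57.4] [ 0.0012 -0.0011  0.002 ] q [-43.   9.  27. 118.  -5.  54. -12.] w 0.7989334901985158
```

Emit:
{"fn": "drive_tool", "kwargs": {"increments": [[[-1,20,0,0,0,0,-0.6],[-1,50,0,0,0,0,-0.6],[-1,80,0,0,0,0,-0.6],[-1,110,0,0,0,0,-0.6],[-1,125,10,0,0,0,-0.6],[-1,129,35,0,0,0,-0.6],[-1,129,60,0,0,0,-0.6],[-1,129,75,0,0,0,-0.6],[-1,129,80,0,0,0,-0.6],[-1,129,80,0,0,0,-0.6]]]}}

```text
time: 10.3
tcp_pos: [0.5841, 0.1108, 0.1266]
eef_rot: [[-0.014, 1.0, -0.0], [1.0, 0.014, 0.0], [0.0, -0.0, -1.0]]
ft_force: [0.4, -0.1, -0.3]
width: 0.798
```

```bash
python3 - <<'E'
from h import *
inc([.585,.1115,.058],0.7)
E
```

```text
t 10.3 inc [ 0.6  0.9 68.6] [-0.0002 -0.      0.0017] q [-34.  27.  25. 106. -15.  50.  -0.] w 0.7983304670172257
```

Emit:
{"fn": "drive_tool", "kwargs": {"increments": [[[0.5,0.5,10,0,0,0,-0.6],[0.5,1,20,0,0,0,-0.6],[0.5,1,30,0,0,0,-0.6],[0.5,1,40,0,0,0,-0.6],[0.5,1,47,0,0,0,-0.6],[0.5,1,54,0,0,0,-0.6],[0.5,1,60,0,0,0,-0.6],[0.5,1,64,0,0,0,-0.6],[0.5,1,67,0,0,0,-0.6],[0.5,1,68,0,0,0,-0.6]]]}}

```text
time: 11.55
tcp_pos: [0.5852, 0.1114, 0.0586]
eef_rot: [[-0.014, 1.0, -0.0], [1.0, 0.014, 0.0], [0.0, -0.0, -1.0]]
ft_force: [0.0, -0.2, 0.2]
width: 0.801
```

Emit:
{"fn": "drive_tool", "kwargs": {"increments": [[[0,0,0,0,0,0,0.2],[0,0,0,0,0,0,1],[0,0,0,0,0,0,1],[0,0,0,0,0,0,1],[0,0,0,0,0,0,1],[0,0,0,0,0,0,1],[0,0,0,0,0,0,1],[0,0,0,0,0,0,1],[0,0,0,0,0,0,1],[0,0,0,0,0,0,1]]], "newtons": 60}}

```text
time: 12.8
tcp_pos: [0.5855, 0.1114, 0.0591]
eef_rot: [[-0.014, 1.0, 0.001], [1.0, 0.014, 0.0], [0.0, 0.001, -1.0]]
ft_force: [-1.1, -0.5, 4.5]
width: 0.528
```

```bash
python3 - <<'E'
from h import *
inc([.585,.1115,.058],0.7);s=robot.state();print(s["ft_force"],s["wrist_torque"])
E
```

```text
t 12.8 inc [ 0.1 -0.5  1.1] [ 0.0007 -0.0003  0.0017] q [-32.  32.  23. 109. -18.  43.   2.] w 0.5280778607141787
[-1.11845091 -0.5339695   4.48585974] [-0.076017    0.20485205 -0.00682758]
```

Emit:
{"fn": "drive_tool", "kwargs": {"increments": [[[0,0,0,0,0,-0.05,1],[0,0,0,0,0,-0.1,1],[0,0,0,0,0,-0.15,1],[0,0,0,0,0,-0.2,1],[0,0,0,0,0,-0.25,1],[0,0,0,0,0,-0.3,1],[0,0,0,0,0,-0.35,1],[0,0,0,0,0,-0.4,1],[0,0,0,0,0,-0.45,1],[0,0,0,0,0,-0.45,1]]]}}

```text
time: 14.05
tcp_pos: [0.5848, 0.1121, 0.0589]
eef_rot: [[-0.444, 0.896, -0.001], [0.896, 0.444, 0.002], [0.002, 0.0, -1.0]]
ft_force: [-2.7, 1.6, 6.2]
width: 0.526
```

```bash
python3 - <<'E'
from h import *
inc([.585,.1115,.058],0.7);s=robot.state();print(s["ft_force"],s["wrist_torque"])
E
```

```text
t 14.05 inc [-0.6 -0.1  0.9] [-0.0005 -0.0024  0.4476] q [-27.  32.  16. 108. -13.  42.  23.] w 0.5256521850784246
[-2.7260107   1.59034828  6.18588729] [ 0.37324189  0.51764754 -0.94180572]
```

Emit:
{"fn": "drive_tool", "kwargs": {"increments": [[[0,0,0,0,0,0.05,1],[0,0,0,0,0,0.1,1],[0,0,0,0,0,0.15,1],[0,0,0,0,0,0.2,1],[0,0,0,0,0,0.25,1],[0,0,0,0,0,0.3,1],[0,0,0,0,0,0.35,1],[0,0,0,0,0,0.4,1],[0,0,0,0,0,0.45,1],[0,0,0,0,0,0.5,1]]]}}

```text
time: 15.3
tcp_pos: [0.5853, 0.1124, 0.0589]
eef_rot: [[0.037, 0.999, 0.0], [0.999, -0.037, 0.001], [0.001, 0.0, -1.0]]
ft_force: [-1.5, 1.4, 3.6]
width: 0.525
```

```bash
python3 - <<'E'
from h import *
inc([.585,.1115,.058],0.7);s=robot.state();print(s["ft_force"],s["wrist_torque"])
E
```

```text
t 15.3 inc [-0.9 -0.3  0.9] [ 0.0004 -0.0011 -0.049 ] q [-32.  33.  24. 109. -19.  43.  -0.] w 0.5249756585699407
[-1.4670978   1.39350697  3.61162294] [0.33194131 0.16156493 0.06970204]
```

Turning anticlockwise met about 0.94 N·m and slipped at tight, while clockwise needs only 0.07 N·m. So it is a left-hand thread, and I'll continue clockwise.

Emit:
{"fn": "drive_tool", "kwargs": {"increments": [[[0,0,0,0,0,0.13,1],[0,0,0,0,0,0.26,1],[0,0,0,0,0,0.39,1],[0,0,0,0,0,0.52,1],[0,0,0,0,0,0.65,1],[0,0,0,0,0,0.78,1],[0,0,0,0,0,0.91,1],[0,0,0,0,0,1.04,1],[0,0,0,0,0,1.17,1],[0,0,0,0,0,1.3,1]]]}}

```text
time: 16.55
tcp_pos: [0.5875, 0.1119, 0.059]
eef_rot: [[0.973, 0.229, 0.005], [0.229, -0.973, -0.0], [0.005, 0.002, -1.0]]
ft_force: [4.3, 0.3, -2.3]
width: 0.527
```

```bash
python3 - <<'E'
from h import *
inc([.585,.1115,.058],0.7);s=robot.state();print(s["ft_force"],s["wrist_torque"])
E
```

```text
t 16.55 inc [-2.5 -0.2  1. ] [ 0.0046 -0.0031 -1.3518] q [-46.  38.  43. 109. -35.  47. -60.] w 0.5265345175570809
[ 4.27498208  0.26391595 -2.28235289] [-0.02684535 -0.94523636  0.01193574]
```

Emit:
{"fn": "drive_tool", "kwargs": {"increments": [[[-1,0,0,0,0,0,1],[-2,0,0,0,0,0,1],[-2,0,-1,0,0,0,1],[-2,0,-2,0,0,0,1],[-2,0,-3,0,0,0,1],[-2,0,-4,0,0,0,1],[-2,0,-5,0,0,0,1],[-2,0,-6,0,0,0,1],[-2,0,-7,0,0,0,1],[-2,0,-7,0,0,0,1]]]}}

```text
time: 17.8
tcp_pos: [0.5871, 0.111, 0.0659]
eef_rot: [[0.972, 0.235, 0.009], [0.235, -0.972, -0.001], [0.008, 0.003, -1.0]]
ft_force: [9.6, 0.8, -6.2]
width: 0.527
```

Emit:
{"fn": "drive_tool", "kwargs": {"increments": [[[1,0,0,0,0,0,1],[2.5,0,0,0,0,0,1],[3,0,0,0,0,0,1],[3,0,0,0,0,0,1],[3,0,-2,0,0,0,1],[3,0,-4,0,0,0,1],[3,0,-6,0,0,0,1],[3,0,-8,0,0,0,1],[3,0,-10,0,0,0,1],[3,0,-10,0,0,0,1]]]}}

```text
time: 19.05
tcp_pos: [0.5861, 0.1111, 0.0755]
eef_rot: [[0.973, 0.233, 0.0], [0.233, -0.973, -0.001], [-0.0, 0.001, -1.0]]
ft_force: [4.9, -1.7, -3.0]
width: 0.529
```

```bash
python3 - <<'E'
from h import *
s=robot.state();print(s["ft_force"],s["wrist_torque"])
c=snap('scene','s3');u,v=proj(c,[.585,.1115,.09]).astype(int)
cv2.imwrite("pics/c3.png",cv2.resize(c["image"][v-60:v+50,u-70:u+70],None,fx=5,fy=5,interpolation=2)[:,:,::-1])
E
```

```text
[ 4.91629075 -1.74624572 -3.01715928] [-0.38481608 -0.83441995  0.01042414]
```

View pics/c3.png

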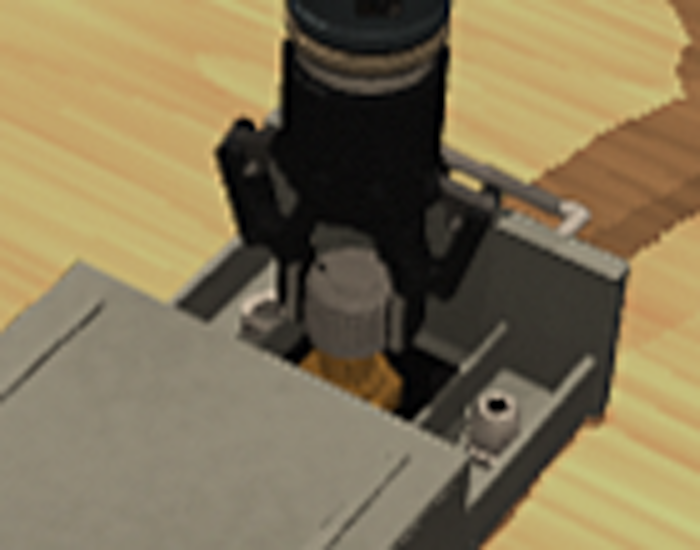

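The cap is rising with the gripper, and more brass shows beneath it at crop (350,375). Lifting on.

Emit:
{"fn": "drive_tool", "kwargs": {"increments": [[[0,0,-4,0,0,0,1],[0,0,-10,0,0,0,1],[0,0,-18,0,0,0,1],[0,0,-28,0,0,0,1],[0,0,-40,0,0,0,1],[0,0,-53,0,0,0,1],[0,0,-65,0,0,0,1],[0,0,-75,0,0,0,1],[0,0,-81,0,0,0,1],[0,0,-84,0,0,0,1]]]}}

```text
time: 20.35
tcp_pos: [0.5862, 0.1117, 0.16]
eef_rot: [[0.973, 0.233, 0.0], [0.233, -0.973, 0.0], [0.0, -0.0, -1.0]]
ft_force: [0.2, -0.1, -1.4]
width: 0.526
```

Emit:
{"fn": "drive_tool", "kwargs": {"increments": [[[0,0,0,0,0,0,1],[0,0,0,0,0,0,1],[0,0,0,0,0,0,1],[0,0,0,0,0,0,1],[0,0,0,0,0,0,1],[0,0,0,0,0,0,1],[0,0,0,0,0,0,1],[0,0,0,0,0,0,1],[0,0,0,0,0,0,1],[0,0,0,0,0,0,1]]]}}

```text
time: 21.6
tcp_pos: [0.5862, 0.1116, 0.1597]
eef_rot: [[0.973, 0.233, -0.0], [0.233, -0.973, 0.0], [-0.0, -0.0, -1.0]]
ft_force: [-0.1, -0.7, -2.0]
width: 0.522
```

```bash
python3 - <<'E'
from h import *
s=robot.state();print(s["ft_force"],s["wrist_torque"],s["joint_vel"].round(2))
c=snap('scene','s4');b=snap('top','t4');u,v=proj(c,[.585,.1115,.12]).astype(int)
A=cv2.resize(c["image"][v-60:v+60,u-50:u+50],(400,480),interpolation=2)
B=cv2.resize(b["image"][150:246,206:286],(400,480),interpolation=2)
cv2.imwrite("pics/c4.png",np.hstack([A,B])[:,:,::-1]);print(u,v)
E
```

```text
[-0.14365436 -0.72205721 -2.04276915] [ 0.00077574 -0.00391709 -0.01315861] [-0.03  0.08 -0.09 -0.03 -0.16 -0.05 -0.01]
306 213
```

View pics/c4.png

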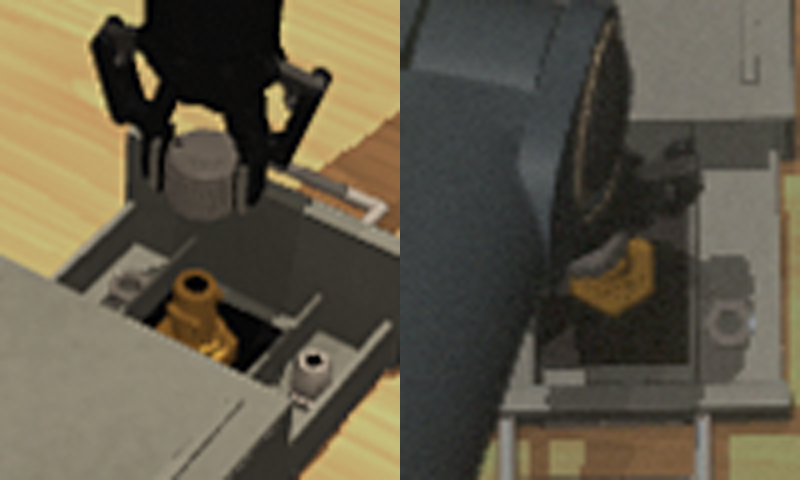

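The cap is held clear of the bare neck, and the wrist reads about 2 N, the cap's weight. One last check of the drawer travel and how the image changed from start to end.

```bash
python3 - <<'E'
from h import *
import pickle
_,b=pickle.load(open("c0.pkl","rb"))
t4=cv2.imread("pics/t4.png");t2=cv2.imread("pics/t2.png")
for n,t in(("t2",t2),("t4",t4)):
    g=cv2.cvtColor(t,6).astype(float)
    print(n,"edge profile",g[222:245,272:282].mean(1).round().astype(int))
for tr in(.150,.155,.160):print(tr,"front outer top edge v at y=.05:",proj(b,[.6545-tr,.05,.108]),"bar",proj(b,[.614-tr,.11,.083]))
g=cv2.cvtColor(t4,4)
cv2.imwrite("pics/c5.png",cv2.resize(t4[215:265,215:290],None,fx=10,fy=10,interpolation=2))
E
```

```text
t2 edge profile [122 123 123 122 110 116 118 119 124  74  49  48  68  84  88 128 132 130
 133 133 127 128 131]
t4 edge profile [114 114 118 122 114 120 123 124 128  77  51  48  72  88  92 132 137 136
 139 138 132 134 135]
0.15 front outer top edge v at y=.05: [267.73207907 227.61929634] bar [246.82174505 243.06893374]
0.155 front outer top edge v at y=.05: [267.73684097 229.43669196] bar [246.81491643 244.86073283]
0.16 front outer top edge v at y=.05: [267.74160821 231.25612617] bar [246.8080803  246.65450407]
```

View pics/c5.png

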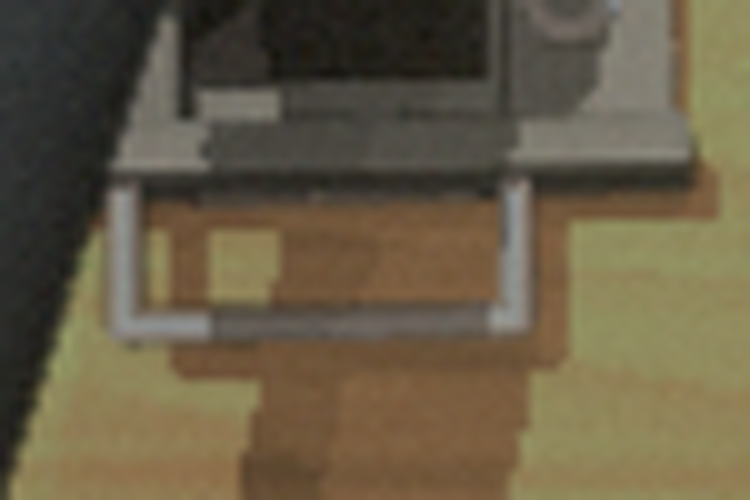

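The bar sits at v ≈ 246.5, against 246.7 predicted for 0.160 m, and the edge profile is unchanged since the pull. The drawer is fully out.

```bash
python3 -c "
from h import *
print(job_done());s=robot.state();print(s['time'],s['tcp_pos'],s['width'])"
```

```text
the job is handed in; nothing more can be done
None
the job is handed in; nothing more can be done
```

The left cabinet's drawer is out at its stop. The cap is off the fitting and held at rest in the gripper, about 10 cm above where it sat. I handed the job in at about 22 s on the clock.

- **Thread:** it is left-hand. Anticlockwise met about 0.9 N·m within 0.45 rad, and the pads slipped a little on the cap. Clockwise turned with under 0.1 N·m, so I went about 1.8 rad that way and lifted the cap straight up.
- **Drawer:** the arm measured about 159.5 mm of pull, with the force rising to 14 N at the stop. In the last picture the handle is at row 246.5, against 246.7 predicted for 160 mm, and the drawer edge is unchanged since the pull.
- **Cap:** the wrist reads 2.0 N, which is the cap's weight. The pad opening is about 44–45 mm, joint speeds are near zero, and the bare neck shows in the picture. The tool rose 0.059 to 0.160 m.
- **Checks that disagreed:**
  - The two cameras placed the cap 7 mm apart in x, so I used the drawer geometry, which the grasp confirmed.
  - There was a brief upward contact of about 24 N when I lowered onto the handle, and up to 10 N sideways at the start of the lift, which I relieved. Both are under the limits.
- **Other objects:** the gland and nut in drawer a looked undisturbed in the close-ups. I did not compare the bench items or the other cabinet before and after.

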